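# Park the roller of the proof press

## Robot

A 6-joint arm with a two-finger parallel gripper is mounted at the origin on a cart in front of the work surface, level with it; the furniture and walls round the work are solid. World frame = base frame: x ahead of the robot, y to its left, z up, the work surface at z = 0. Lengths are in m, angles in rad, forces in N, time in s.
With the tool pointing down it reaches from about 0.35 to 0.975 m from the base axis. Payload 7.1 kg.
Tool frame: the origin (TCP) lies on the centre line of the jaws, within the pads' length; the fingertips stand 22 mm ahead of it and the grasp point (between the pads) lies 3 mm ahead of it; z points along the fingers, y is the line along which they close (so a half turn about z gives the same grasp; the last joint's range is limited). The gripper opens to 88 mm and grips with 3 to 60 N. Pads are 20 mm wide; open, the fingers measure 115 mm over their backs; the gripper's body (75 mm by 178 mm) begins 61 mm behind the grasp point.
Start: joints at [1.141, 0.423, 1.63, -0, 1.089, -0.019], TCP at [0.25, 0.573, 0.245] pointing down, gripper open.
Joint ranges: [-3, 3], [-0.9, 2.11], [0.09, 2.58], [-1.31, 4.45], [0.11, 2.69], [-2.54, 2.54]. Speed limits (rad/s): [2.39, 2.39, 3.01, 3.14, 3.14, 3.14].

## Interface

Orientations are given as a rotation vector (axis times angle).
In Python, from cell import manip, cams gives the robot as it stands.
- The arm moves only by the shell command python3 -m jog 'ROWS' [FORCE]. ROWS is JSON, a list of rows, each a list of 5 numbers: the finger opening in mm, from 0 to 87.8, then the shift along the tool's x, y, z in mm, then the turn about the tool's z in degrees. A call has 1 to 5 rows; each row shifts and turns the commanded pose from where the row before left it, along the tool's axes as they then stand; what a row does not reach is not made up. A row lasts 1/8 s, in which the tool goes at most 62.5 mm and 10.7 degrees, less where a joint would pass 70% of its speed; a pose out of reach is approached as far as the arm can. A call with a gripper value outside its range is refused whole. The fingers move at their own pace and stop on an object; FORCE is the grip in N (left out, the last holds). Time passes only in rows, so rows that do not move let the fingers close. It gives the time, the measured TCP pose, the force, the opening and the grip force at its end, in the units of the state.
- manip.read_state(): the state, without advancing time (a new reading comes with each control period).
- cams.camera(name): name is "scene" or "side" or "wrist"; returns the picture (384x512x3 uint8, red, green, blue); there is no depth.
- cams.camera_model(name): a dict with "fx", "fy", "cx", "cy" (pixels), "k1" (the pictures are not rectified: a ray, as slopes to the right and down, at radius r is drawn at 1 + k1 r^2 times it, then the intrinsics apply), "origin" and "attitude" of the camera in the world. Camera axes: x right, y up, looking along -z (the intrinsics and any distortion apply to the point x, -y, -z); pixel columns grow to the right and rows downward; lengths in m; the calibration is good to about 2 mm. A picture is of the moment at which its call begins: read the wrist's pose just before it. camera_model takes no time and is no camera call; for the wrist camera it gives the pose at the moment of the call.
- manip.hand_in(): hands the job in; it is judged then, once.
The state is a dict: "time_s": time; "q": joint angles; "qvel": joint speeds; "joint_torque": joint torques, N m; "tcp_pos": TCP position; "eef_rot": TCP orientation; "force": force on the tool from outside, world axes, zero at the start; "moment": the same for the moment, N m; "grip_width": opening from 0.0 (shut) to 1.0 (fully open); "grip_force": force on a finger pad.
Only numpy, scipy, OpenCV 4.12 (cv2) and the standard library are available. Lean on these libraries where they do the work, as an engineer would, in place of code of your own. Each camera call takes 0.05 s, during which the arm holds its last target. There are 200 camera calls.

## Task

Park the press roller so that the painted study on the bed can be taken out: with your fingertips push the roller slowly along its bearers and up the ramp, staying close behind it so that it never runs back, until it drops into its seat against the stop. Then push the red tab of the wire bail over the roller and press it down as far as it goes. Do not grip or lift the roller, and leave the study on the bed and the things standing round the press where they are.

Things in the scene. Friction and masses are not known exactly. Their poses are not given: they have to be found in the camera images.
- proof_press: dark green bench proof press, fixed, 330 long (its x) x 200 wide (y). Origin under its centre at bench level; x points uphill from the level bed to the stop, y across, z up; all x, y, z below are mm in this frame. Sunk bed: top z 14. Front end bar at x -162 to -152, top z 49. Side plates at y +-93 to +-100 guide the roller's ends, 3 play each side: top z 48 by the bed, 68 at the crest, 92 at the seat
- ramp_foot (a point): fixed point at press x -20, y 0, z 34, level with the bearers' tops. Two steel bearers, 20 wide, at y -76 and +76: level, top z 34, from x -162 to this point, with the sunk bed (132 wide) between them; from here both rise as a ramp (9 degrees)
- crest (a point): fixed point at press x 90, y 0, z 52, at the height of the ramp's upper end. From here the bearers fall at 10 degrees into the seat. The roller's centre passes over it at about z 76
- seat (a point): fixed point at press x 108, y 0, z 73: the roller's centre when it rests in its seat against the rubber stop pads (face at x 132, on a dark green stop bar, x 136 to 148, top z 80). The bail's hinge axis runs through this point along press y
- roller: loose smooth bright metal roller with a black band near each end, 48 diameter x 180 long, 0.7 kg, lying across both bearers. Origin: its centre; y along its axis, x and z turn as it rolls. Centre at z 58 on the level bearers, where it lies still; let go on the ramp it rolls back down. A few N from behind (from -x) near its middle, at about axis height, push it along
- bail (a joint): wire bail with a red thumb tab, hinged on the side plates; rad: 0 upright, negative leaning back over the stop (open: starts -0.8 to -0.5, limit -0.85), positive over towards the bed, +1.3 = limit, fully down in front of the roller. Friction (0.06 N m) keeps it where it is left. Its cross bar, 8 thick, spans the press 38 from the hinge axis and clears the seated roller
- tab_end (a point): outer end of the bail's red tab, at its middle, 68 from the hinge axis; moves with the bail. The tab reaches from the cross bar (38 from the axis) to here, is 48 wide (centred at press y 0) and 5 thick
- study_orange: loose small painted board, orange, 81 x 96 x 11, lying on the sunk bed between the bearers, its top 9 below the bearers' top, so that the roller passes over it. Origin: centre of its underside
- saucepan: loose metal saucepan of pale wax, bowl 162 wide, 82 high, with a long handle, 294 overall, to the left of the press. Origin: at the bench, half-way along pan and handle; the bowl's centre lies at x 8, y -65 of its own frame, the handle points to its +y
- tin_plum: loose small open tin of plum wax, 58 diameter, 50 high, to the right of the press. Origin: centre of its underside
- study_green: loose painted board, green, 140 x 152 x 11, on the bench to the right of the press. Origin: centre of its underside

How it is judged:
On the way, in this order (a step that is already met when the one before it is completed fails the run):
1. the roller lies in its seat against the stop, at rest, the bail still open behind it (x of roller in the frame of proof_press between 0.102 and 0.114 m and z of roller in the frame of proof_press between 0.068 and 0.0775 m and angle between the y axis of roller and the y axis of proof_press, either way round below 0.06 rad and linear speed of roller below 0.02 m/s and value of joint bail below 0.5 rad), for 0.2 s.
2. the bail is pushed fully down in front of the roller (value of joint bail above 1.15 rad), for 0.2 s.
At the end, for the whole second after the job is handed in: The roller rests in its seat (centre within 6 mm of the seat along the press, 5 mm in height, square within 0.06 rad, still), the bail is down beyond 1.15 rad of its 1.3, and the study on the bed lies within 10 mm of where it was (x of roller in the frame of proof_press between 0.102 and 0.114 m and z of roller in the frame of proof_press between 0.068 and 0.0775 m and angle between the y axis of roller and the y axis of proof_press, either way round below 0.06 rad and linear speed of roller below 0.01 m/s and value of joint bail above 1.15 rad and distance of study_orange from where it was at the start of the episode below 0.01 m); the robot touches nothing.
It fails at once if the roller is gripped (its centre between the finger pads, within 20 mm of the grasp point), lifted off its bearers or falls from them (distance between the grasp point and roller below 0.02 m or z of roller in the frame of proof_press below 0.045 m or z of roller in the frame of proof_press above 0.088 m or (x of roller in the frame of proof_press below 0 m and z of roller in the frame of proof_press above 0.07 m)).
It fails at once if the roller is left alone on the ramp (grasp point more than 120 mm from its centre), to run back (x of roller in the frame of proof_press between 0 and 0.085 m and distance between the grasp point and roller above 0.12 m).
It fails at once if the roller runs or is flung faster than 0.35 m/s (linear speed of roller above 0.35 m/s).
It fails at once if the study on the bed is shifted more than 10 mm (distance of study_orange from where it was at the start of the episode above 0.01 m).
It fails at once if a bystander is shifted more than 20 mm (distance of any of saucepan, tin_plum, study_green from where it was at the start of the episode above 0.02 m).
It also fails if it takes over 48 s, if anything falls off the work surface, if the arm or the gripper's body presses on something with over 40 N, if the wrist force passes 120 N, or if a joint passes its speed limit or range.

## Working session

There is one attempt and no reset: what is moved stays moved. The work goes in short steps, Python scripts to look and compute and a shell command to move; the robot and the scene stay as the last step left them, time stands still between calls to the robot, and variables do not carry over. Pictures are saved under pics/ and viewed, at most 11 in all, crops included, and the job is handed in when it is done.

```bash
mkdir -p pics; cat > h.py <<'E'
import numpy as np, cv2
from cell import manip, cams
from scipy.spatial.transform import Rotation as R
def shot(n,f):
    im=cams.camera(n); cv2.imwrite(f'pics/{f}.png',im[:,:,::-1]); return im
def att(m):
    a=np.array(m['attitude'],float)
    return a if a.shape==(3,3) else (R.from_rotvec(a).as_matrix() if a.size==3 else R.from_quat(a).as_matrix())
def ray(m,u,v):
    K=np.array([[m['fx'],0,m['cx']],[0,m['fy'],m['cy']],[0,0,1.]])
    p=cv2.undistortPoints(np.array([[[u,v]]],float),K,np.array([m['k1'],0,0,0.]))[0,0]
    return np.array(m['origin']),att(m)@np.array([p[0],-p[1],-1])
def onz(m,u,v,z):
    o,d=ray(m,u,v); return o+d*(z-o[2])/d[2]
def proj(m,P):
    c=att(m).T@(np.array(P)-np.array(m['origin'])); x,y=c[0]/-c[2],-c[1]/-c[2]; s=1+m['k1']*(x*x+y*y)
    return m['fx']*x*s+m['cx'],m['fy']*y*s+m['cy']
E
python3 - <<'E'
from h import *
for n in('scene','side','wrist'):
    m=cams.camera_model(n); print(n,m); 
a=shot('scene','s0');b=shot('side','d0')
s=manip.read_state(); print(s['tcp_pos'],s['eef_rot'],s['time_s'])
E
```

```text
scene {'fx': 430.937204358725, 'fy': 430.937204358725, 'cx': 253.44132183494028, 'cy': 192.04465639398248, 'k1': -0.08880570666205485, 'origin': array([ 0.04892088, -0.72472312,  0.9486167 ]), 'attitude': array([ 0.84086139, -0.22409488, -0.45567956])}
side {'fx': 373.98855190115046, 'fy': 373.98855190115046, 'cx': 256.6080064413752, 'cy': 194.26309947283613, 'k1': -0.08834884459560893, 'origin': array([ 0.33994093, -0.91385095,  0.81023102]), 'attitude': array([ 0.97698394, -0.11645109, -0.16173399])}
wrist {'fx': 287.3131457936305, 'fy': 287.3131457936305, 'cx': 255.7199617980617, 'cy': 192.76615449626755, 'k1': -0.04365281632475463, 'origin': array([0.18428568, 0.6014756 , 0.38449353]), 'attitude': array([-0.23460437, -0.15218494,  1.15249896])}
[0.24936534 0.57258695 0.24395146] [-6.40605735e-01 -3.07530007e+00  2.16759072e-03] 0.1
```

View pics/s0.png

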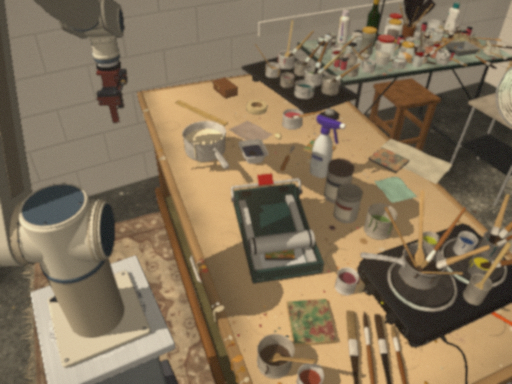

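View pics/d0.png

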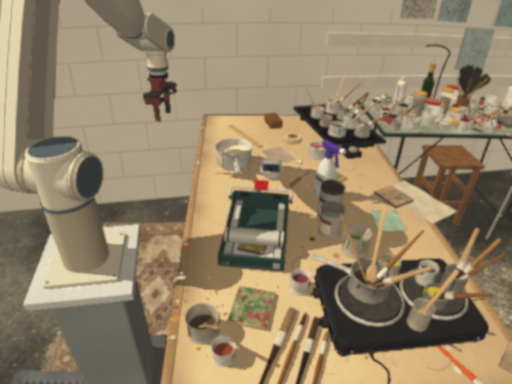

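The press lies with its uphill end (red tab, scene (265,180)) to the far/left side. The roller is near scene (283,243), with the study's orange edge at (280,255). I'll enlarge both views to get corner pixels.

```bash
python3 - <<'E'
import cv2
a=cv2.imread('pics/s0.png')[165:290,220:335];b=cv2.imread('pics/d0.png')[170:280,205:305]
cv2.imwrite('pics/c1.png',cv2.resize(a,None,fx=4.7,fy=4.7,interpolation=2));cv2.imwrite('pics/c2.png',cv2.resize(b,None,fx=5,fy=5,interpolation=2))
E
```

```text
(no output)
```

View pics/c1.png

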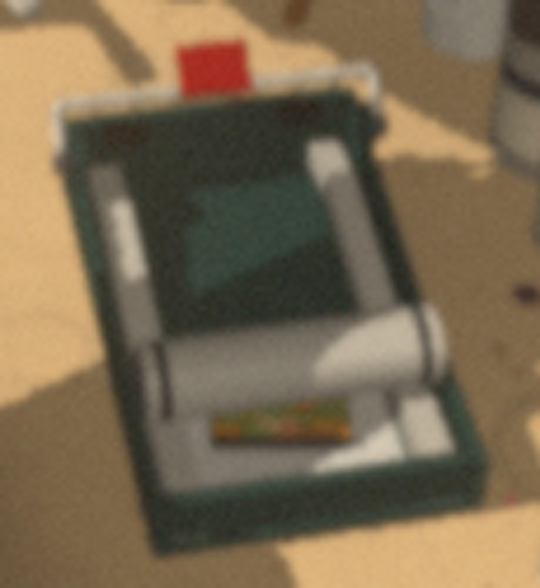

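View pics/c2.png

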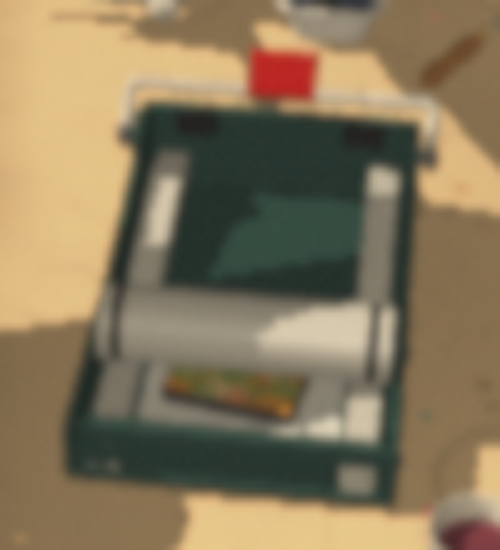

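```bash
cat > tri.py <<'E'
from h import *
ms=cams.camera_model('scene');md=cams.camera_model('side')
def S(p): return 220+(p[0]+.5)/4.7-.5,165+(p[1]+.5)/4.7-.5
def D(p): return 205+(p[0]+.5)/5-.5,170+(p[1]+.5)/5-.5
def tri(a,b):
    o1,d1=ray(ms,*a);o2,d2=ray(md,*b)
    A=np.stack([d1,-d2],1);t=np.linalg.lstsq(A,o2-o1,rcond=None)[0]
    p,q=o1+d1*t[0],o2+d2*t[1]; return (p+q)/2,np.linalg.norm(p-q)
E
python3 - <<'E'
from tri import *
P={'frontL0':((155,553),(68,475)),'frontR0':((485,500),(393,503)),'hingeL':((60,160),(127,132)),'hingeR':((375,125),(429,158)),
'tabTL':((178,48),(250,50)),'tabTR':((245,42),(317,54)),'tabBL':((184,97),(252,93)),'tabBR':((250,90),(312,97)),'rolL':((150,385),(105,322)),'rolR':((440,340),(392,343)),'barL':((58,105),(132,84)),'barR':((370,68),(433,103)),'bearLtopR':((325,142),(385,168))}
for k,(a,b) in P.items():
    p,e=tri(S(a),D(b)); print(k,p.round(4),round(e,4), onz(ms,*S(a),0)[:2].round(3) if k[-1]=='0' else '',onz(md,*D(b),0)[:2].round(3) if k[-1]=='0' else '')
E
```

```text
frontL0 [ 0.4005 -0.0907  0.0047] 0.0 [ 0.402 -0.088] [ 0.401 -0.086]
frontR0 [ 0.5872 -0.1532  0.0129] 0.0008 [ 0.595 -0.145] [ 0.591 -0.141]
hingeL [0.4725 0.1773 0.0685] 0.0012  
hingeR [0.6756 0.1116 0.0693] 0.0019  
tabTL [0.5606 0.18   0.1276] 0.0001  
tabTR [0.6056 0.1692 0.1255] 0.0025  
tabBL [0.5592 0.1666 0.0986] 0.0036  
tabBR [0.5979 0.1473 0.1039] 0.0035  
rolL [ 0.4329 -0.0222  0.0646] 0.0005  
rolR [ 0.6031 -0.0724  0.0666] 0.0002  
barL [0.4794 0.194  0.0989] 0.0014  
barR [0.6816 0.1319 0.1016] 0.0017  
bearLtopR [0.65   0.1314 0.0496] 0.0025
```

Geometry is consistent: the hinge points triangulate to z≈0.069 (should be 0.073), and front to hinge is 0.272 (should be 0.273). That puts the press origin at ≈(0.544, 0.041) with yaw ≈73°. The roller is at press x ≈-0.085 and the tab tilts back at about -0.6. Now moving over to the downhill side.

```bash
python3 -m jog '[[87.8,-42,-42,0,0],[87.8,-42,-42,0,0],[87.8,-42,-42,0,0],[87.8,-42,-42,0,0],[87.8,-42,-42,0,0]]'
python3 -m jog '[[87.8,-42,-42,0,0],[87.8,-42,-42,0,0],[87.8,-42,-42,0,0],[87.8,-42,-42,0,0],[87.8,-42,-42,0,0]]'
```

```text
time_s: 0.72
tcp_pos: [0.3585, 0.2948, 0.2445]
eef_rot: [0.64, 3.076, -0.0]
force: [0.2, 0.5, 0.4]
grip_width: 1.002
grip_force: 0.0
time_s: 1.35
tcp_pos: [0.4672, 0.0183, 0.2447]
eef_rot: [0.641, 3.075, 0.0]
force: [0.4, -0.0, -0.8]
grip_width: 0.996
grip_force: 0.0
```

```bash
python3 -m jog '[[87.8,-20,-20,0,10],[87.8,0,0,0,10.5],[87.8,0,0,0,10.5],[87.8,0,0,0,10.5],[87.8,0,0,0,10.5]]'
python3 -m jog '[[87.8,0,0,0,10.5],[87.8,0,0,0,10.5],[87.8,0,0,0,10],[87.8,0,0,0,0],[87.8,0,0,0,0]]'
python3 - <<'E'
from h import *
s=manip.read_state(); print(s['time_s'],s['tcp_pos'],R.from_rotvec(s['eef_rot']).as_matrix().round(3),s['q'])
shot('wrist','w1'); print(cams.camera_model('wrist')['origin'])
E
```

```text
time_s: 1.98
tcp_pos: [0.477, -0.0062, 0.2444]
eef_rot: [-1.932, -2.477, 0.001]
force: [0.0, 0.2, 0.6]
grip_width: 0.999
grip_force: 0.0
time_s: 2.6
tcp_pos: [0.4771, -0.0061, 0.2446]
eef_rot: [-2.515, -1.883, 0.0]
force: [-0.2, -0.2, -0.3]
grip_width: 1.006
grip_force: 0.0
2.6 [ 0.47711974 -0.00611976  0.24456919] [[ 0.281  0.96  -0.   ]
 [ 0.96  -0.281 -0.   ]
 [-0.    -0.    -1.   ]] [-3.77450942e-02  2.05278969e-01  1.94800250e+00 -4.47509390e-05
  9.88581970e-01  2.47525228e-01]
[0.49741829 0.06253751 0.38516236]
```

View pics/w1.png

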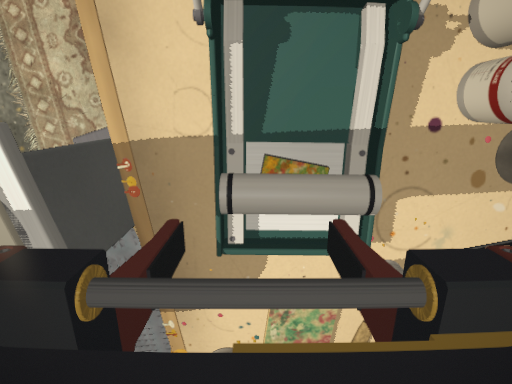

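The wrist view shows the roller spanning (220,193)–(382,195), with the press front edge at rows ~255/248, bearer screws at (232,152) and (362,153), and the fingers below. The TCP is left of the press's mid-line.

```bash
python3 - <<'E'
from h import *
m=cams.camera_model('wrist')
for k,p,z in [('rl',(221,193.5),.058),('rr',(381,194.5),.058),('rtop',(301,173.5),.058),('rbot',(301,215),.058),('fl',(218,255),.049),('fr',(372,248),.049),('pl',(207,30),.060),('pr',(400,40),.060),('sl',(232,152),.034),('sr',(362,153),.034),('hl',(196,12),.073),('hr',(424,5),.073)]:
    P=onz(m,*p,z); a=np.radians(73.2); d=P[:2]-[.544,.041]
    print(k,P.round(4),'press',(d@[np.cos(a),np.sin(a)]).round(4),(d@[-np.sin(a),np.cos(a)]).round(4))
E
```

```text
rl [ 0.4328 -0.0115  0.058 ] press -0.0824 0.0912
rr [ 0.615  -0.0665  0.058 ] press -0.0824 -0.0991
rtop [ 0.5294 -0.0149  0.058 ] press -0.0577 -0.0021
rbot [ 0.517  -0.0643  0.058 ] press -0.1086 -0.0046
fl [ 0.4015 -0.0907  0.049 ] press -0.1672 0.0983
fr [ 0.5948 -0.1378  0.049 ] press -0.1565 -0.1003
pl [0.4735 0.1592 0.06  ] press 0.0928 0.1016
pr [0.6644 0.0946 0.06  ] press 0.0861 -0.0998
sl [0.4574 0.0292 0.034 ] press -0.0364 0.0795
sr [ 0.6102 -0.0168  0.034 ] press -0.0362 -0.08
hl [0.4693 0.1739 0.073 ] press 0.1057 0.1099
hr [0.6871 0.1188 0.073 ] press 0.1159 -0.1145
```

```bash
python3 -m jog '[[87.8,-33,25,0,0],[87.8,-34,25,0,0],[87.8,0,0,55,0],[87.8,0,0,55,0],[87.8,0,0,0,0]]'
python3 -m jog '[[87.8,0,0,40,0],[87.8,0,0,20,0],[87.8,0,0,5,0],[87.8,0,0,0,0]]'
python3 - <<'E'
from h import *
s=manip.read_state(); print(s['force']); shot('wrist','w2')
E
```

```text
time_s: 3.28
tcp_pos: [0.5031, -0.0841, 0.1314]
eef_rot: [-2.511, -1.877, 0.009]
force: [-0.1, -0.7, 0.3]
grip_width: 0.999
grip_force: 0.0
time_s: 3.78
tcp_pos: [0.5072, -0.0847, 0.0712]
eef_rot: [2.516, 1.879, 0.002]
force: [0.0, -0.6, 0.0]
grip_width: 1.003
grip_force: 0.0
[ 0.00876057 -0.58842925  0.01545325]
```

View pics/w2.png

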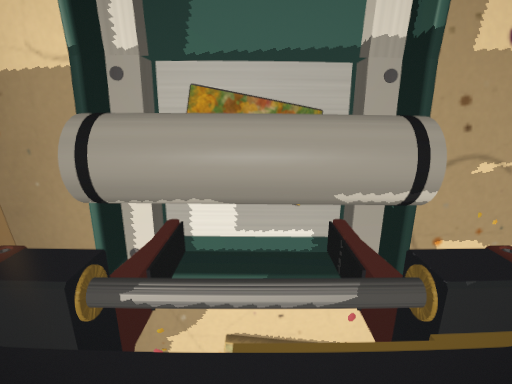

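Both fingers stand behind the roller, centred, with the roller level at rows 113–203. Approaching slowly.

```bash
python3 -m jog '[[87.8,3,0,3,0],[87.8,3,0,0,0],[87.8,3,0,0,0],[87.8,4,0,0,0],[87.8,4,0,0,0]]'
python3 -m jog '[[87.8,5,0,0,0],[87.8,5,0,0,0],[87.8,5,0,0,0],[87.8,5,0,0,0],[87.8,5,0,0,0]]'
cat > rp.py <<'E'
from h import *
s=manip.read_state(); m=cams.camera_model('wrist'); im=cams.camera('wrist')
a=np.radians(73.2); T=lambda P:((P[:2]-[.544,.041])@[np.cos(a),np.sin(a)],(P[:2]-[.544,.041])@[-np.sin(a),np.cos(a)])
# roller: grey pixels (low saturation) profile in column 256
hsv=cv2.cvtColor(im,cv2.COLOR_RGB2HSV)
for c in (110,256,400):
    print(c,[(r,*map(int,hsv[r,c,1:])) for r in range(60,260,8)] if 0 else '',end='')
bl=(im.max(2)<60).astype(np.uint8); n,l,st,ce=cv2.connectedComponentsWithStats(bl)
print([(st[i][:4].tolist(),) for i in range(1,n) if 150<st[i][4]<2500 and st[i][1]<230 and st[i][3]>30])
print('tcp',np.round(T(s['tcp_pos']),4),s['tcp_pos'][2],s['force'],s['time_s'])
cv2.imwrite('pics/last.png',im[:,:,::-1])
E
python3 rp.py
```

```text
time_s: 4.45
tcp_pos: [0.511, -0.068, 0.0667]
eef_rot: [-2.518, -1.879, 0.0]
force: [-0.8, 0.1, 0.5]
grip_width: 0.998
grip_force: 0.2
time_s: 5.08
tcp_pos: [0.5182, -0.044, 0.0667]
eef_rot: [2.518, 1.879, 0.0]
force: [0.2, -0.8, 0.6]
grip_width: 1.001
grip_force: 0.2
110 256 400 []
tcp [-0.0888  0.0002] 0.0666819958775889 [ 0.22843726 -0.84859595  0.60214059] 5.075
```

```bash
python3 - <<'E'
import cv2,numpy as np
for f in('w2','last'):
    im=cv2.imread(f'pics/{f}.png'); g=im.max(2).astype(int); 
    for c in (150,256,340): print(f,c,g[40:235:6,c].tolist())
E
```

```text
w2 150 [57, 58, 58, 58, 88, 91, 92, 91, 91, 90, 90, 91, 92, 136, 145, 152, 152, 150, 153, 157, 156, 154, 152, 147, 141, 136, 131, 150, 218, 217, 217, 218, 218]
w2 256 [89, 89, 58, 59, 168, 171, 170, 172, 174, 173, 158, 171, 150, 135, 146, 153, 153, 152, 157, 165, 165, 157, 153, 149, 142, 137, 133, 116, 168, 170, 171, 169, 233]
w2 340 [89, 58, 58, 58, 163, 167, 165, 166, 167, 169, 170, 168, 167, 132, 145, 152, 152, 151, 154, 158, 159, 155, 153, 149, 143, 137, 190, 118, 115, 60, 71, 72, 62]
last 150 [63, 63, 63, 64, 63, 64, 64, 65, 64, 67, 76, 89, 99, 99, 100, 99, 100, 136, 148, 152, 155, 162, 168, 168, 171, 168, 161, 162, 160, 149, 145, 133, 165]
last 256 [97, 97, 98, 98, 98, 98, 99, 99, 98, 99, 99, 65, 66, 65, 66, 179, 180, 136, 149, 153, 157, 163, 170, 173, 181, 174, 163, 163, 159, 151, 147, 137, 116]
last 340 [96, 96, 97, 97, 97, 98, 98, 99, 98, 99, 65, 66, 65, 65, 66, 160, 178, 134, 148, 152, 156, 161, 169, 169, 173, 168, 163, 163, 158, 151, 147, 137, 68]
```

View pics/last.png

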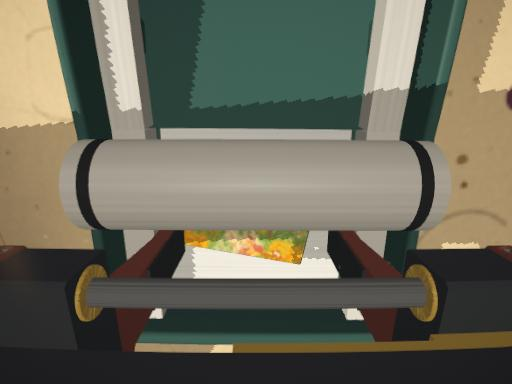

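Contact confirmed: the roller is square (rows 140–229) against both fingertips and the study is undisturbed. Next I'll push to the ramp foot and then climb.

```bash
python3 -m jog '[[87.8,7,0,0,0],[87.8,7,0,0,0],[87.8,7,0,0,0],[87.8,7,0,0,0],[87.8,6,0,0,0]]'
cat > rp.py <<'E'
from h import *
s=manip.read_state(); m=cams.camera_model('wrist'); im=cams.camera('wrist')
a=np.radians(73.2); T=lambda P:(P[:2]-[.544,.041])@np.array([[np.cos(a),-np.sin(a)],[np.sin(a),np.cos(a)]])
hsv=cv2.cvtColor(im,cv2.COLOR_RGB2HSV)
tcp=T(s['tcp_pos']); z=float(s['tcp_pos'][2])-.009
mask=((hsv[...,1]<30)&(hsv[...,2]>115)).astype(np.uint8)
mask=cv2.morphologyEx(mask,cv2.MORPH_OPEN,np.ones((15,90),np.uint8))[:240]
for c in (150,256,350):
    r=np.where(mask[:,c])[0]
    if len(r): print(c,r.min(),r.max(),[round(float(T(onz(m,c,v,z))[0]),4) for v in(r.min(),r.max())])
print('tcp',tcp.round(4),s['tcp_pos'][2],s['force'].round(2),s['time_s'])
cv2.imwrite('pics/last.png',im[:,:,::-1])
E
python3 rp.py
```

```text
time_s: 5.75
tcp_pos: [0.5277, -0.0116, 0.0668]
eef_rot: [2.517, 1.879, -0.001]
force: [-2.2, -5.3, 2.9]
grip_width: 1.002
grip_force: 2.2
tcp [-0.055   0.0004] 0.0667501644661779 [-2.21 -5.31  2.93] 5.75
```

```bash
python3 -m jog '[[87.8,6,0,-1,0],[87.8,6,0,-1,0],[87.8,6,0,-1,0],[87.8,6,0,-1,0],[87.8,6,0,-1,0]]'
sed -i "s/hsv\[...,1\]<30/hsv[...,1]<40/; s/(15,90)/(9,41)/" rp.py; python3 rp.py
```

```text
time_s: 6.42
tcp_pos: [0.5364, 0.0174, 0.0718]
eef_rot: [-2.518, -1.879, 0.0]
force: [-2.0, -4.6, 2.0]
grip_width: 1.0
grip_force: 2.2
150 141 229 [0.0339, -0.0149]
256 141 239 [0.034, -0.0206]
350 141 229 [0.0343, -0.0145]
tcp [-0.0248  0.0005] 0.07175873508523602 [-2.01 -4.55  2.02] 6.425
```

Roller at press x ≈0.0095, square, touching. Continuing.

```bash
python3 -m jog '[[87.8,7,0,-1.1,0],[87.8,7,0,-1.1,0],[87.8,7,0,-1.1,0],[87.8,7,0,-1.1,0],[87.8,7,0,-1.1,0]]'
python3 -m jog '[[87.8,6,0,-1,0],[87.8,6,0,-1,0],[87.8,6,0,-1,0],[87.8,5,0,-0.8,0],[87.8,4,0,-0.6,0]]'
python3 rp.py
```

```text
time_s: 7.1
tcp_pos: [0.5463, 0.0511, 0.0772]
eef_rot: [-2.518, -1.879, 0.0]
force: [-1.1, -5.2, 2.8]
grip_width: 0.997
grip_force: 2.2
time_s: 7.72
tcp_pos: [0.554, 0.0768, 0.0816]
eef_rot: [2.518, 1.879, -0.0]
force: [-0.9, -4.9, 3.1]
grip_width: 0.995
grip_force: 2.2
150 55 230 [0.1372, 0.0464]
256 141 230 [0.0959, 0.0467]
350 57 230 [0.1367, 0.0468]
tcp [0.0372 0.0008] 0.0816050392038423 [-0.89 -4.88  3.15] 7.725
```

```bash
python3 -m jog '[[87.8,4,0,-0.6,0],[87.8,4,0,-0.6,0],[87.8,4,0,-0.4,0],[87.8,3,0,0,0],[87.8,3,0,0,0]]'
python3 -m jog '[[87.8,3,0,0,0],[87.8,3,0,0,0],[87.8,2,0,0,0],[87.8,2,0,0,0],[87.8,0,0,0,0]]'
python3 rp.py
```

```text
time_s: 8.4
tcp_pos: [0.5592, 0.0943, 0.0831]
eef_rot: [-2.518, -1.879, -0.001]
force: [-0.1, 0.8, 0.3]
grip_width: 0.999
grip_force: 0.0
time_s: 9.02
tcp_pos: [0.5619, 0.1034, 0.0832]
eef_rot: [2.518, 1.879, 0.0]
force: [-0.4, 0.0, 0.4]
grip_width: 0.996
grip_force: 0.0
150 129 224 [0.1298, 0.0778]
256 154 222 [0.117, 0.0793]
350 131 222 [0.1291, 0.0794]
tcp [0.0649 0.0009] 0.08317423861638323 [-0.36  0.01  0.44] 9.025
```

View pics/last.png

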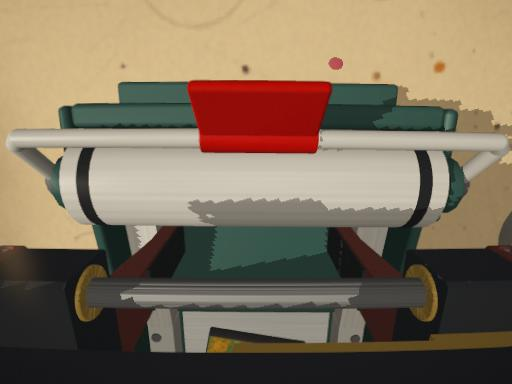

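The roller lies in the seat, square, with the pads visible and the contact force at zero. The tab spans (190–330, 82–152). I'll compute the tab angle and back off.

```bash
python3 - <<'E'
from h import *
m=cams.camera_model('wrist'); a=np.radians(73.2)
e=np.array([np.cos(a),np.sin(a)])
for th in np.arange(-.9,-.3,.1):
    for r in (.068,.038):
        x,z=.108-r*np.sin(th),.073+r*np.cos(th); P=np.r_[np.array([.544,.041])+e*x,z]
        print(round(th,1),r,np.round(proj(m,P),1),end=' ')
    print()
# roller edges for seat centre
P=np.r_[np.array([.544,.041])+e*.108,.073];print(proj(m,P))
E
python3 -m jog '[[60,-8,0,0,0],[30,-6,0,-40,0],[0,0,0,-50,0],[0,0,0,-12,0],[0,0,0,0,0]]'
```

```text
-0.9 0.068 [259.3  41.8] -0.9 0.038 [258.4 112.2] 
-0.8 0.068 [259.4  52.6] -0.8 0.038 [258.4 118.3] 
-0.7 0.068 [259.5  66.1] -0.7 0.038 [258.4 125.2] 
-0.6 0.068 [259.5  82.4] -0.6 0.038 [258.5 133. ] 
-0.5 0.068 [259.6 101.3] -0.5 0.038 [258.4 141.4] 
-0.4 0.068 [259.5 122.1] -0.4 0.038 [258.4 150.4] 
-0.3 0.068 [259.5 144.4] -0.3 0.038 [258.4 159.7] 
(np.float64(257.640592453379), np.float64(170.47222840720073))
time_s: 9.7
tcp_pos: [0.558, 0.0896, 0.1857]
eef_rot: [2.518, 1.878, 0.002]
force: [-1.1, 0.2, -0.4]
grip_width: 0.472
grip_force: 0.0
```

Tab angle ≈-0.57, so its end is at press x 0.146, z 0.129. Going behind it.

```bash
python3 -m jog '[[0,60,0,0,0],[0,60,0,0,0],[0,6,0,0,0],[0,0,0,0,0],[0,0,0,0,0]]'
python3 -m jog '[[0,0,0,30,0],[0,0,0,25,0],[0,0,0,0,0]]'; python3 rp.py
```

```text
time_s: 10.32
tcp_pos: [0.5928, 0.2092, 0.1841]
eef_rot: [-2.518, -1.877, 0.004]
force: [-0.0, -1.0, 0.0]
grip_width: 0.006
grip_force: 0.0
time_s: 10.7
tcp_pos: [0.5922, 0.2088, 0.1284]
eef_rot: [-2.518, -1.876, 0.007]
force: [-0.3, 0.5, 0.9]
grip_width: 0.003
grip_force: 0.0
tcp [0.1746 0.0024] 0.1283763071143177 [-0.34  0.45  0.9 ] 10.7
```

```bash
python3 -c "
from h import *
shot('side','d3')
b=cv2.imread('pics/d3.png')[120:280,180:340];cv2.imwrite('pics/d3c.png',cv2.resize(b,None,fx=3.6,fy=3.6,interpolation=2))"
```

```text
(no output)
```

View pics/d3c.png

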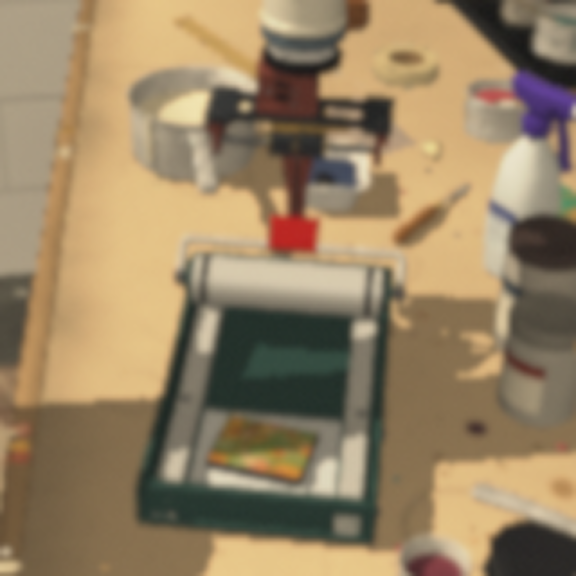

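The roller is seated and the closed fingers stand just behind the tab (at crop (293,235)). Pushing it over.

```bash
python3 -m jog '[[0,-10,0,-2,0],[0,-11,0,0,0],[0,-11,0,0,0],[0,-11,0,0,0],[0,-11,0,0,0]]'
python3 -m jog '[[0,-11,0,0,0],[0,-11,0,0,0],[0,-11,0,0,0],[0,-8,0,0,0],[0,0,0,0,0]]'; python3 rp.py
```

```text
time_s: 11.42
tcp_pos: [0.578, 0.158, 0.1322]
eef_rot: [-2.518, -1.879, 0.0]
force: [0.1, 2.8, 2.5]
grip_width: 0.006
grip_force: 1.4
time_s: 12.05
tcp_pos: [0.5664, 0.1189, 0.1321]
eef_rot: [-2.518, -1.878, 0.001]
force: [0.8, -0.2, 0.1]
grip_width: 0.008
grip_force: 0.0
150 156 239 [0.1319, 0.0847]
256 156 217 [0.132, 0.0983]
350 157 239 [0.1317, 0.0852]
tcp [0.081  0.0011] 0.1320696817355122 [ 0.82 -0.19  0.05] 12.05
```

```bash
python3 -m jog '[[0,-8,0,0,0],[0,-4,0,0,0],[0,4,0,-15,0],[0,0,0,-20,0],[0,0,0,0,0]]'
python3 -m jog '[[0,-12,0,0,0],[0,-11,0,0,0],[0,0,0,0,0]]'; python3 rp.py
```

```text
time_s: 12.72
tcp_pos: [0.5658, 0.1124, 0.1693]
eef_rot: [2.516, 1.878, 0.005]
force: [0.6, -0.1, -0.5]
grip_width: 0.008
grip_force: 0.0
time_s: 13.1
tcp_pos: [0.5572, 0.0888, 0.1666]
eef_rot: [-2.519, -1.877, 0.002]
force: [0.4, -0.6, 1.1]
grip_width: 0.007
grip_force: 0.0
150 177 186 [0.0893, 0.0843]
256 109 168 [0.1242, 0.0942]
350 110 187 [0.1241, 0.0841]
tcp [0.0495 0.0012] 0.16661019056719772 [ 0.37 -0.57  1.08] 13.1
```

View pics/last.png

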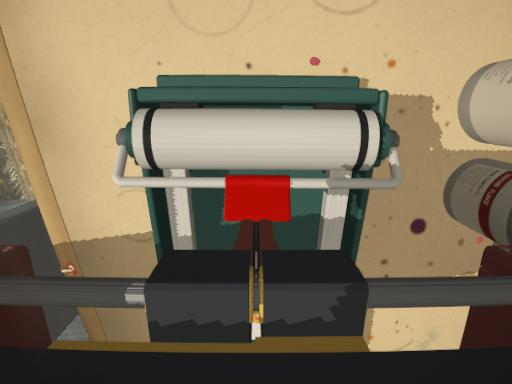

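The bail is already well over in front of the roller: the red tab is at (225–290, 176–221) with the fingertips above it. Pressing down.

```bash
python3 -m jog '[[0,2,0,20,0],[0,0,0,15,0],[0,0,0,8,0],[0,0,0,5,0]]'
python3 -m jog '[[0,0,0,3,0],[0,0,0,3,0],[0,0,0,1,0],[0,0,0,0,0]]'; python3 rp.py
```

```text
time_s: 13.65
tcp_pos: [0.5584, 0.0919, 0.1186]
eef_rot: [-2.518, -1.879, 0.001]
force: [0.9, -0.8, 0.9]
grip_width: 0.005
grip_force: 0.3
time_s: 14.15
tcp_pos: [0.5588, 0.0918, 0.1138]
eef_rot: [2.517, 1.879, 0.001]
force: [-5.0, -1.0, 14.2]
grip_width: 0.003
grip_force: 6.8
150 113 217 [0.1257, 0.0699]
256 113 189 [0.1256, 0.0862]
350 114 218 [0.1255, 0.0697]
tcp [0.0529 0.0005] 0.11384610395230153 [-4.98 -1.02 14.17] 14.15
```

It stops firmly at 14 N with the tip at z 0.092, as expected for 1.3 rad. Backing off and checking.

```bash
python3 -m jog '[[0,0,0,-10,0],[0,0,0,-40,0],[0,0,0,-50,0],[0,-30,0,-20,0],[0,0,0,0,0]]'; python3 rp.py
python3 - <<'E'
from h import *
m=cams.camera_model('wrist'); a=np.radians(73.2); e=np.array([np.cos(a),np.sin(a)])
im=cams.camera('wrist').astype(int); red=(im[...,0]>110)&(im[...,1]<50)&(im[...,2]<50)
r,c=np.where(red); print('red',r.min(),r.max(),c.min(),c.max())
for th in (.9,1.0,1.1,1.2,1.3):
    print(th,[np.round(proj(m,np.r_[np.array([.544,.041])+e*(.108-q*np.sin(th)),.073+q*np.cos(th)]),1) for q in(.068,.038)])
for d in(-1,1): print('roller edge',np.round(proj(m,np.r_[np.array([.544,.041])+e*(.108+d*.024),.073]),1))
E
```

```text
time_s: 14.82
tcp_pos: [0.5506, 0.0623, 0.2343]
eef_rot: [2.518, 1.876, 0.005]
force: [0.5, 0.2, -0.9]
grip_width: 0.008
grip_force: 0.0
256 82 218 [0.1098, 0.039]
tcp [ 0.0223 -0.0002] 0.2342528272358849 [ 0.51  0.23 -0.87] 14.825
red 139 174 232 460
0.9 [array([255.9, 160.6]), array([256., 133.])]
1.0 [array([255.9, 164. ]), array([255.9, 135.1])]
1.1 [array([255.9, 166.5]), array([255.9, 136.9])]
1.2 [array([255.9, 168.2]), array([255.9, 138.2])]
1.3 [array([255.8, 169.2]), array([255.9, 139.2])]
roller edge [255.9 125.9]
roller edge [256.   76.1]
```

View pics/last.png

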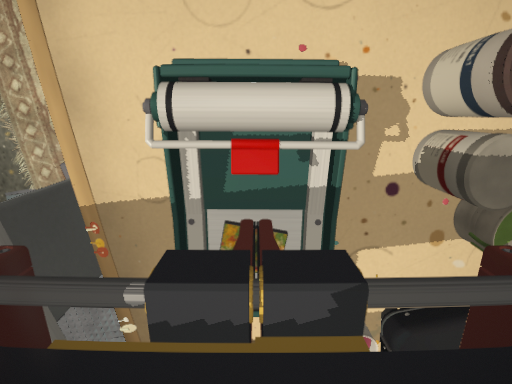

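The roller is in its seat (rows 82–131), and the tab is fully down (rows 139–174), consistent with ≈1.3 rad. The arm is clear and the study is in place.

```bash
python3 -c "
from cell import manip
print(manip.hand_in())"
```

```text
the job is handed in; nothing more can be done
None
```

I parked the roller square in its seat against the stop, pressed the bail fully down in front of it (about 1.3 rad by camera), and handed the job in at about 15 s; no verdict came back, and I did not measure whether the study or the things round the press had shifted, though the study still looked in place and the arm kept clear of the rest.

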